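# Restock a small-parts drawer with nuts from the stock bin

## Task

The pulled-out top drawer of the small-parts cabinet has run out of nuts: with the hand scoop, take up a scoopful of at least four nuts from the stock bin, tip it into the drawer, lay the scoop back down flat on the open bench and push the drawer fully shut. Handle the nuts with the scoop only, never with the fingers, and spill none: at the end every nut lies in the drawer or in the bin. Leave the other things on the bench where they are.

Things in the scene. Friction and masses are not known exactly. Their poses are not given: they have to be found in the camera images.
- scoop: hand scoop, 168 mm long, 150 g: aluminium pan 76 x 72 mm with a raised black handle. Origin under the middle of the pan, on its underside; x points out of the open nose, z up as it lies level on its flat bottom. The pan reaches from x = -36 mm (upright back wall, 28 mm high) to x = +40 mm (the lip). Its metal is slippery: nuts stay in it level or nose-up and slide out at 45 degrees nose-down
- scoop_grip (a point): centre of the scoop's handle, at (-88, 0, 72) mm in the scoop's frame (so 72 mm above the bench as it lies, 128 mm behind the lip); axes as the scoop. The handle is a straight bar along the scoop's x, 80 mm long, 16 mm wide (y), 20 mm high (z), to be pinched across its width from above
- scoop_lip (a point): middle of the scoop's thin bevelled lip edge, at its underside, (40, 0, 0) mm in the scoop's frame; axes as the scoop
- scoop_pan (a point): middle of the pan, 8 mm above its underside, (0, 0, 8) mm in the scoop's frame; axes as the scoop. Pan floor and side walls are 2 mm thick; the side walls fall from 28 mm at the back to nothing at the lip
- bin: open-topped black plastic stacking bin fixed to the bench, 196 x 90 mm. Origin under its centre, on the bench; x towards its back wall (roughly away from the robot), z up. Back wall and back part of the sides are 57 mm high; from x = -35 mm the sides slope down to the front wall (at -x), which is only 24 mm high. Walls 3 mm
- bin_floor (a point): middle of the bin's flat floor, on its upper face, 3 mm above the bench; axes as the bin. Inside, the bin is 190 mm long (x -95 to +95) and 84 mm wide (y -42 to +42). At the start the nuts lie in the back half, x > +30 mm, and the front half is empty, so the scoop can be set down there and pushed along the floor to the back wall
- nut0: loose plain steel hex nut (one of six alike, nut0 to nut5), 18 mm across flats, 21 mm across corners, 10 mm thick, 17 g, its 11 mm bore along its z; origin at its centre; at the start it lies flat on the bin's floor
- nut1: loose plain steel hex nut (one of six alike, nut0 to nut5), 18 mm across flats, 21 mm across corners, 10 mm thick, 17 g, its 11 mm bore along its z; origin at its centre; at the start it lies flat on the bin's floor
- nut2: loose plain steel hex nut (one of six alike, nut0 to nut5), 18 mm across flats, 21 mm across corners, 10 mm thick, 17 g, its 11 mm bore along its z; origin at its centre; at the start it lies flat on the bin's floor
- nut3: loose plain steel hex nut (one of six alike, nut0 to nut5), 18 mm across flats, 21 mm across corners, 10 mm thick, 17 g, its 11 mm bore along its z; origin at its centre; at the start it lies flat on the bin's floor
- nut4: loose plain steel hex nut (one of six alike, nut0 to nut5), 18 mm across flats, 21 mm across corners, 10 mm thick, 17 g, its 11 mm bore along its z; origin at its centre; at the start it lies flat on the bin's floor
- nut5: loose plain steel hex nut (one of six alike, nut0 to nut5), 18 mm across flats, 21 mm across corners, 10 mm thick, 17 g, its 11 mm bore along its z; origin at its centre; at the start it lies flat on the bin's floor
- cabinet: small-parts cabinet of grey steel with two black drawers one above the other, fixed to the bench, 114 mm wide (y), 122 mm deep, 109 mm high. Origin on the bench; x points into the cabinet (roughly away from the robot), z up; the case's front is at x = -15 mm, its back at x = +107 mm. Only the top drawer moves
- drawer (a joint): how far the top drawer is pulled out (towards the cabinet's -x), m: 0 fully shut, 0.100 at its stop; it stands 85 to 98 mm out at the start and slides with about 1.2 N of friction, staying where it is left
- drawer_inside (a point): middle of the top drawer's inner floor, 49 mm above the bench; moves with the drawer, axes as the cabinet. Inside the drawer is 98 mm long (x) and 88 mm wide (y); side walls rise 38 mm above this floor, the front plate 47 mm
- drawer_front (a point): point on the outer face of the top drawer's front plate, 75 mm above the bench; moves with the drawer, axes as the cabinet. The plate is 4 mm thick, 100 mm wide, reaches from 45 to 97 mm above the bench, and carries a 60 mm wide pull lip that stands out 12 mm at 55 mm above the bench. When shut it is about flush with the front of the case
- esd_brush: small black hand brush lying flat, 159 x 22 x 13 mm, bystander; origin under its centre
- tape_roll: small roll of black tape lying flat, 58 mm across, 19 mm high, bystander; origin under its centre
- multimeter: orange and black hand multimeter lying on the bench, 142 x 76 x 47 mm, bystander; origin under its centre

How it is judged:
By the outcome, as a careful person would: the job done as asked, in the order asked, and still so for the second after the job is handed in, with the robot touching nothing.
It also fails if it takes over 72 s, if anything falls off the work surface, if the arm or the gripper's body presses on something with over 40 N, if the wrist force passes 120 N, or if a joint passes its speed limit or range.

## Robot

A 6-joint arm with a two-finger parallel gripper is mounted at the origin on a cart in front of the work surface, level with it; the furniture and walls round the work are solid. World frame = base frame: x ahead of the robot, y to its left, z up, the work surface at z = 0. Lengths are in m, angles in rad, forces in N, time in s.
With the tool pointing down it reaches from about 0.375 to 0.9 m from the base axis. Payload 3.1 kg.
Tool frame: the origin (TCP) lies on the centre line of the jaws, within the pads' length; the fingertips stand 8 mm ahead of it and the grasp point (between the pads) lies 11 mm behind it; z points along the fingers, y is the line along which they close (so a half turn about z gives the same grasp; the last joint's range is limited). The gripper opens to 85 mm and grips with 20 to 120 N. Pads are 22 mm wide; open, the fingers measure 114 mm over their backs; the gripper's body (76 mm by 85 mm) begins 54 mm behind the grasp point. The pads swing forward as they close: fully open they stand 13 mm farther back than shut.
Start: joints at [-1.411, 0.527, 1.433, -0, 1.181, -0.178], TCP at [0.208, -0.589, 0.239] pointing down, gripper open.
Joint ranges: [-3.08, 3.08], [-0.75, 2.2], [0.22, 2.44], [-1.43, 4.57], [0, 2.65], [-2.85, 2.85]. Speed limits (rad/s): [2.79, 2.79, 3.14, 3.14, 3.14, 3.14].

## Interface

Orientations are given as a unit quaternion [w, x, y, z].
In Python, from station import move_to, move_l, move_j, move_gripper, sleep, ik, get_image, camera_model, PlanningError, job_done, get_clock, get_joint_pos, get_joint_velocities, get_joint_torque, get_position, get_eef_rot, get_force, get_torque, get_width, get_finger_force gives the robot as it stands. Calls block until the motion is done:
- move_to(position, orientation): joint-space move of the TCP to a pose.
- move_l(position, velocity=0.15, orientation=None, force_limit=None): straight line of the TCP; orientation=None keeps the orientation; velocity is the mean speed in m/s. With force_limit (N) it stops when the force on the tool has changed by that much, and returns True; else False.
- move_j(angles): joint-space move.
- move_gripper(opening, newtons=None): finger opening in m; newtons is the grip in N (None keeps the last); returns when the fingers have stopped.
- sleep(seconds).
- ik(position, orientation): joint angles nearest the present ones, or None.
- get_image(name): name is "scene" or "top" or "wrist"; returns the picture (400x640x3 uint8, red, green, blue); there is no depth.
- camera_model(name): a dict with "fx", "fy", "cx", "cy" (pixels), "extrinsics" (4x4, takes a point from world to camera coordinates); the wrist camera has in their place "T_tool_cam" (4x4, takes a point from camera to tool coordinates, whose origin is the TCP and whose axes are the flange's). Camera axes: x right, y up, looking along -z (the intrinsics and any distortion apply to the point x, -y, -z); pixel columns grow to the right and rows downward; lengths in m; the calibration is good to about 2 mm. A picture is of the moment at which its call begins: read the wrist's pose just before it. camera_model takes no time and is no camera call.
A pose or a line that the arm cannot do raises PlanningError and nothing moves.
- job_done(): hands the job in; it is judged then, once.
Readings, each from a call of its own:
- get_clock(): time.
- get_joint_pos(): joint angles.
- get_joint_velocities(): joint speeds.
- get_joint_torque(): joint torques, N m.
- get_position(): TCP position.
- get_eef_rot(): TCP orientation.
- get_force(): force on the tool from outside, world axes, zero at the start.
- get_torque(): the same for the moment, N m.
- get_width(): finger opening in m.
- get_finger_force(): force on a finger pad.
Only numpy, scipy, OpenCV 4.12 (cv2) and the standard library are available. Lean on these libraries where they do the work, as an engineer would, in place of code of your own. Each camera call takes 0.05 s, during which the arm holds its last target. There are 200 camera calls.

## Working session

There is one attempt and no reset: what is moved stays moved. The work goes in short steps, each a Python script; the robot and the scene stay as the last script left them, time stands still between calls to the robot, and variables do not carry over. Pictures are saved under pics/ and viewed, at most 11 in all, crops included, and the job is handed in when it is done.

```bash
mkdir -p pics; ls; python3 - <<'E'
from station import *
import cv2,numpy as np
for n in("scene","top"):
    im=get_image(n); cv2.imwrite(f"pics/{n}0.png",im[:,:,::-1])
    m=camera_model(n); print(n,{k:(np.round(v,4).tolist()) if not isinstance(v,str) else v for k,v in m.items()})
print({k:np.round(v,4).tolist() for k,v in camera_model("wrist").items() if not isinstance(v,str)}, get_eef_rot(),get_clock())
E
```

```text
pics
scene {'fx': 510.9216, 'fy': 510.9216, 'cx': 310.7102, 'cy': 197.2759, 'extrinsics': [[-0.6771, -0.7359, 0.0021, 0.3331], [0.3517, -0.3212, 0.8793, -0.213], [-0.6464, 0.5961, 0.4763, -1.2933], [0.0, 0.0, 0.0, 1.0]]}
top {'fx': 441.6233, 'fy': 441.6233, 'cx': 320.2815, 'cy': 193.6874, 'extrinsics': [[0.0497, -0.9988, 0.0036, -0.0091], [0.9734, 0.0492, 0.2236, -0.4869], [-0.2235, -0.0076, 0.9747, -1.5205], [0.0, 0.0, 0.0, 1.0]]}
{'fx': 308.3263, 'fy': 308.3263, 'cx': 318.4513, 'cy': 203.0687, 'T_tool_cam': [[-0.0013, 0.9502, 0.3116, 0.0793], [1.0, 0.0012, 0.0004, 0.0008], [-0.0, 0.3116, -0.9502, -0.134], [0.0, 0.0, 0.0, 1.0]]} [-1.00226702e-03  9.85682548e-01  1.68608748e-01 -1.21781545e-05] 0.1
```

View pics/top0.png

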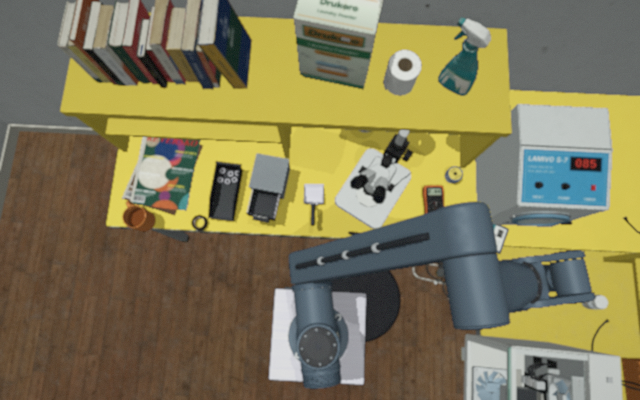

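View pics/scene0.png

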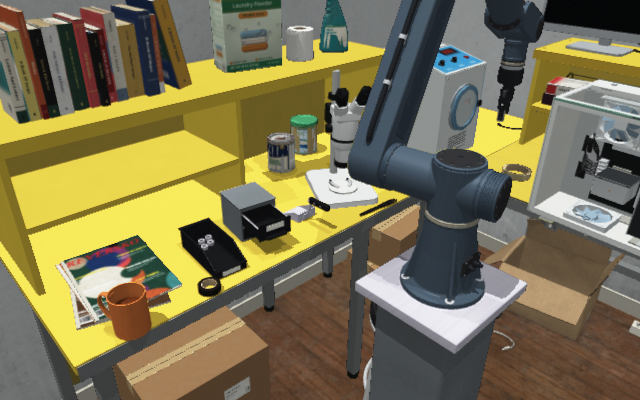

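Top view: bin at about (226,190), cabinet (268,187) with drawer toward the robot, scoop (314,200) with its handle toward the robot, microscope on the right and an overhanging shelf behind. I'll enlarge.

```bash
python3 - <<'E'
import cv2
t=cv2.imread("pics/top0.png")[145:240,190:350]; cv2.imwrite("pics/topc.png",cv2.resize(t,None,fx=5,fy=5,interpolation=cv2.INTER_CUBIC))
s=cv2.imread("pics/scene0.png")[170:300,170:370]; cv2.imwrite("pics/scenec.png",cv2.resize(s,None,fx=4,fy=4,interpolation=cv2.INTER_CUBIC))
E
```

```text
(no output)
```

View pics/topc.png

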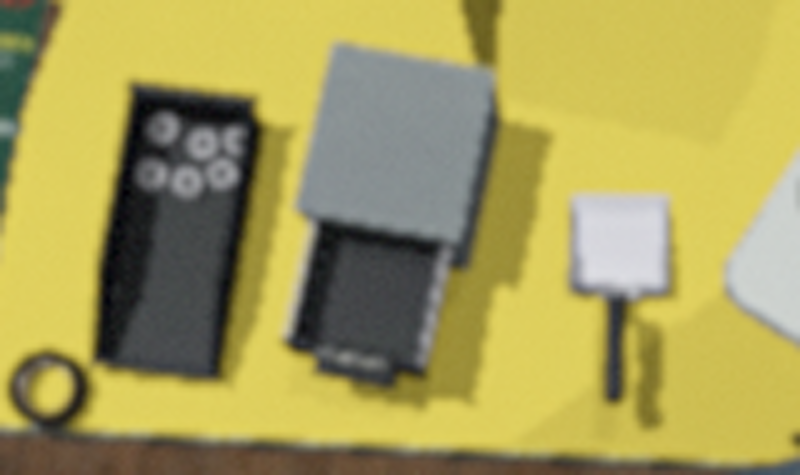

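View pics/scenec.png

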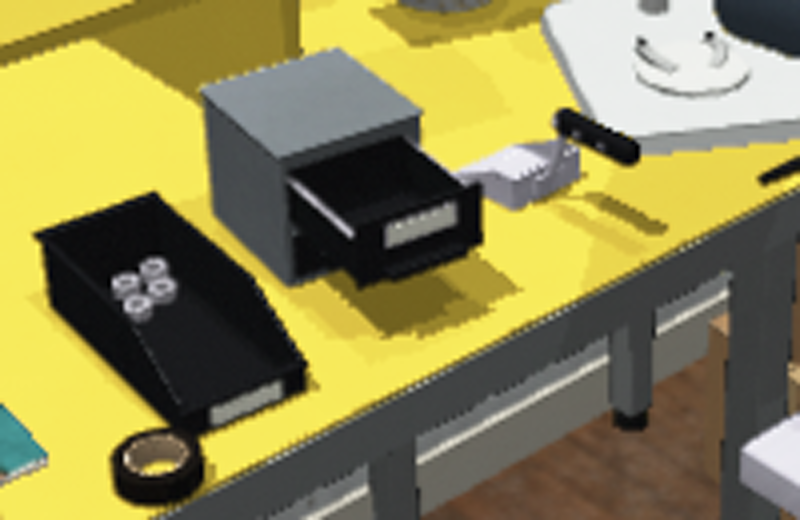

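Crops: scoop pan (575–667,195–290), handle to (613,400); bin rear corners (132,88),(256,100), front (97,360),(218,377); cabinet top (335,43),(495,70),(462,245),(300,210). Six nuts at the back of the bin. Computing world positions.

```bash
cat > h.py <<'E'
import numpy as np, cv2
from station import *
from scipy.spatial.transform import Rotation as R
def cam(n):
    m=camera_model(n); 
    if n!="wrist": E=np.linalg.inv(np.array(m["extrinsics"]))
    else:
        w,x,y,z=get_eef_rot(); T=np.eye(4);T[:3,:3]=R.from_quat([x,y,z,w]).as_matrix();T[:3,3]=get_position()
        E=T@np.array(m["T_tool_cam"])
    return m,E
def ray(c,u,v):
    m,E=c
    d=E[:3,:3]@np.array([(u-m["cx"])/m["fx"],-(v-m["cy"])/m["fy"],-1.]); return E[:3,3],d
def at_z(c,u,v,z):
    o,d=ray(c,u,v); return o+d*(z-o[2])/d[2]
def proj(c,p):
    m,E=c; q=np.linalg.inv(E)@np.append(p,1); return m["cx"]-m["fx"]*q[0]/q[2], m["cy"]+m["fy"]*q[1]/q[2]
E
python3 - <<'E'
from h import *
np.set_printoptions(precision=4,suppress=True)
c=cam("top")
def P(l,z):
    for u,v in l: print(at_z(c,190+u/5,145+v/5,z))
    print()
print("scoop");P([(575,195),(667,195)],0);P([(572,290),(668,292)],.028);P([(617,302),(613,400)],.08)
print("bin");P([(132,88),(256,100)],.057);P([(97,360),(218,377)],.024)
print("cab");P([(335,43),(495,70),(462,245),(300,210)],.109);P([(287,343),(425,370)],.097)
print("tape");P([(50,387)],.01)
# shelf triangulation
s=cam("scene")
for a,b in [((283,123),(240,92)),((505,133),(388,60))]:
    o,d=ray(c,*a);o2,d2=ray(s,*b)
    t=np.linalg.lstsq(np.stack([d,-d2],1),o2-o,rcond=None)[0];print(o+d*t[0],o2+d2*t[1])
print("edge",at_z(c,*(190+100/5,145+430/5),0),at_z(c,190+600/5,145+455/5,0))
E
```

```text
scoop
[0.5334 0.0743 0.    ]
[0.5368 0.006  0.    ]

[0.4556 0.0711 0.028 ]
[0.4576 0.0018 0.028 ]

[0.4379 0.037  0.08  ]
[0.3688 0.0361 0.08  ]

bin
[0.5826 0.3965 0.057 ]
[0.5781 0.3061 0.057 ]

[0.3879 0.4092 0.024 ]
[0.3799 0.3213 0.024 ]

cab
[0.6075 0.2442 0.109 ]
[0.5934 0.1306 0.109 ]
[0.4667 0.145  0.109 ]
[0.4858 0.2584 0.109 ]

[0.3944 0.2614 0.097 ]
[0.3805 0.1654 0.097 ]

tape
[0.3687 0.4447 0.01  ]

[0.6206 0.1326 0.3739] [0.6301 0.1438 0.3789]
[ 0.6281 -0.5234  0.3604] [ 0.6402 -0.5139  0.3612]
edge [0.3407 0.4078 0.    ] [0.3407 0.0451 0.    ]
```

```bash
cat >> h.py <<'E'
G=np.array([-.088,0,.072]); LIP=np.array([.04,0,0])
def rot(yaw,pitch): # pitch>0 nose-down, deg
    return R.from_euler("ZY",[yaw,pitch],degrees=True)
def tool(pt,at,yaw,pitch,al,flip=1):
    """TCP pose so scoop-frame point pt sits at world 'at'; al: tool tilt in scoop frame"""
    S=rot(yaw,pitch); g=np.array(at)+S.apply(G-pt)
    T=S*R.from_euler("Y",al,degrees=True)*R.from_matrix(np.diag([flip,-flip,-1.]))
    x,y,z,w=T.as_quat(); return g+.011*T.apply([0,0,1]), np.array([w,x,y,z])
BIN=np.array([.482,.358,0]); BY=-4.; CAB=-7.3
def inbin(x,y=0,z=.003): return BIN+R.from_euler("Z",BY,degrees=True).apply([x,y,z])
E
python3 - <<'E'
from h import *
for al in (0,-10,-20,-30):
    keys={"grasp":tool(G,[.407,.036,.072],2,0,al),"grasphi":tool(G,[.407,.036,.2],2,0,al),
     "lift":tool(LIP,inbin(.09,0,.18),BY,-20,al),"down":tool(LIP,inbin(-.01),BY,3,al),"downhi":tool(LIP,inbin(-.01,0,.12),BY,3,al),"end":tool(LIP,inbin(.092),BY,0,al)}
    for th in(45,55): 
        for yw in (CAB,CAB+40,CAB-40,CAB-90,CAB+90): keys[f"pour{th},{yw:.0f}"]=tool(LIP,[.435,.207,.07],yw,th,al)
    print(al,{k:ik(*v) is not None for k,v in keys.items()})
    print({k:np.round(ik(*keys[k]),2).tolist() for k in("grasp","lift","pour45,-7","pour55,-7") if ik(*keys[k]) is not None})
E
```

```text
0 {'grasp': True, 'grasphi': True, 'lift': True, 'down': True, 'downhi': True, 'end': True, 'pour45,-7': True, 'pour45,33': True, 'pour45,-47': True, 'pour45,-97': True, 'pour45,83': True, 'pour55,-7': True, 'pour55,33': True, 'pour55,-47': True, 'pour55,-97': True, 'pour55,83': True}
{'grasp': [-0.19, 0.62, 2.11, -0.0, 0.42, 1.35], 'lift': [0.61, 0.45, 1.82, -0.37, 0.63, 2.53], 'pour45,-7': [0.13, 0.67, 1.55, 0.18, 1.69, 1.77], 'pour55,-7': [0.11, 0.77, 1.42, 0.2, 1.89, 1.77]}
-10 {'grasp': True, 'grasphi': True, 'lift': False, 'down': True, 'downhi': True, 'end': True, 'pour45,-7': True, 'pour45,33': True, 'pour45,-47': True, 'pour45,-97': True, 'pour45,83': True, 'pour55,-7': True, 'pour55,33': True, 'pour55,-47': True, 'pour55,-97': True, 'pour55,83': True}
{'grasp': [-0.22, 0.62, 2.23, 0.35, 0.13, 0.98], 'pour45,-7': [0.14, 0.59, 1.61, 0.15, 1.53, 1.79], 'pour55,-7': [0.12, 0.69, 1.48, 0.17, 1.74, 1.77]}
-20 {'grasp': True, 'grasphi': True, 'lift': True, 'down': False, 'downhi': True, 'end': True, 'pour45,-7': True, 'pour45,33': True, 'pour45,-47': True, 'pour45,-97': False, 'pour45,83': True, 'pour55,-7': True, 'pour55,33': True, 'pour55,-47': True, 'pour55,-97': True, 'pour55,83': True}
{'grasp': [-0.26, 0.67, 2.36, 2.73, 0.25, -1.45], 'lift': [0.73, 0.49, 1.97, -1.28, 0.5, -2.79], 'pour45,-7': [0.16, 0.51, 1.69, 0.12, 1.36, 1.81], 'pour55,-7': [0.13, 0.61, 1.55, 0.15, 1.58, 1.79]}
-30 {'grasp': False, 'grasphi': True, 'lift': False, 'down': True, 'downhi': False, 'end': True, 'pour45,-7': True, 'pour45,33': True, 'pour45,-47': True, 'pour45,-97': False, 'pour45,83': True, 'pour55,-7': True, 'pour55,33': True, 'pour55,-47': True, 'pour55,-97': True, 'pour55,83': True}
{'pour45,-7': [0.19, 0.44, 1.77, 0.09, 1.18, 1.84], 'pour55,-7': [0.15, 0.53, 1.63, 0.12, 1.4, 1.8]}
```

```bash
python3 - <<'E'
from h import *
c=cam("top")
for u,v in [(352,198),(362,190),(385,198)]: print("scope",at_z(c,u,v,.25).round(3))
q0=get_joint_pos()
p,q=tool(G,[.395,.036,.20],2,0,0,-1)
for P,Q in [(np.array([.14,-.39,.40]),get_eef_rot()),(np.array([p[0],p[1],.40]),q),(p,q)]:
    print(np.round(ik(P,Q),2))
    move_to(P,Q)
print(get_clock(),get_joint_pos().round(2))
m,E=cam("wrist"); np.save("E1.npy",E)
cv2.imwrite("pics/w1.png",cv2.resize(get_image("wrist")[:,:,::-1],(800,500)))
E
```

```text
scope [ 0.433 -0.085  0.25 ]
scope [ 0.46  -0.116  0.25 ]
scope [ 0.438 -0.188  0.25 ]
[-1.5   0.05  1.67 -0.    1.42 -0.27]
[-0.19  0.02  1.71 -0.    1.42 -1.8 ]
[-0.19  0.31  2.03 -0.    0.79 -1.8 ]
3.7917 [-0.19  0.31  2.03 -0.    0.79 -1.8 ]
```

View pics/w1.png

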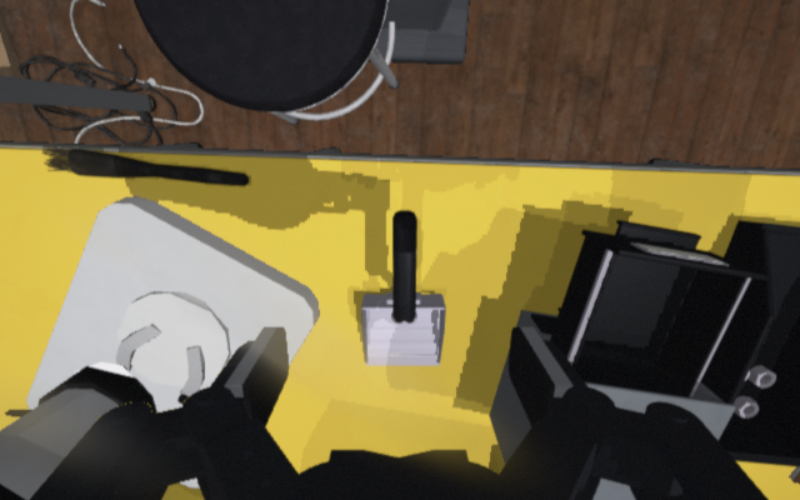

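Wrist view: handle from (404,212) to (404,320), lip corners (367,365), (438,364); drawer rims at (608,250)–(570,362) and (748,280)–(697,392).

```bash
python3 - <<'E'
from h import *
c=(camera_model("wrist"),np.load("E1.npy"))
for u,v,z in [(404,212,.082),(404,320,.082),(367,365,0),(438,364,0),(608,250,.087),(570,362,.087),(748,280,.087),(697,392,.087),(587,235,.097),(767,272,.097)]:
    print(u,v,at_z(c,u/1.25,v/1.25,z).round(4))
E
```

```text
404 212 [0.3673 0.037  0.082 ]
404 320 [0.4441 0.0399 0.082 ]
367 365 [0.5382 0.0084 0.    ]
438 364 [ 0.5348  0.0777 -0.    ]
608 250 [0.3868 0.1692 0.087 ]
570 362 [0.471  0.1592 0.087 ]
748 280 [0.4045 0.2659 0.087 ]
697 392 [0.4934 0.2568 0.087 ]
587 235 [0.3746 0.1486 0.097 ]
767 272 [0.395  0.2662 0.097 ]
```

```bash
python3 - <<'E'
from h import *
move_gripper(.05)
p,q=tool(G,[.407,.038,.12],2.2,0,0,-1); move_to(p,q)
p,q=tool(G,[.407,.038,.072],2.2,0,0,-1); print(move_l(p,.1,q,force_limit=10),get_position()-p)
move_gripper(0,100); print(get_width(),get_finger_force(),get_force())
move_l(p+[0,0,.05],.1)
print(get_width(),get_force(),get_torque(),get_clock())
sleep(.2)
cv2.imwrite("pics/w2.png",get_image("wrist")[:,:,::-1])
E
```

```text
False [ 5.46191426e-04 -8.15128873e-05  8.55179117e-04]
0.014460924673607213 97.40142345428467 [-1.41073372 -0.01629234  5.01596451]
0.014379925078135762 [ 0.02472328 -0.34690969 -1.81926057] [-0.06755592  0.04902536 -0.07688297] 6.3917
```

View pics/w2.png

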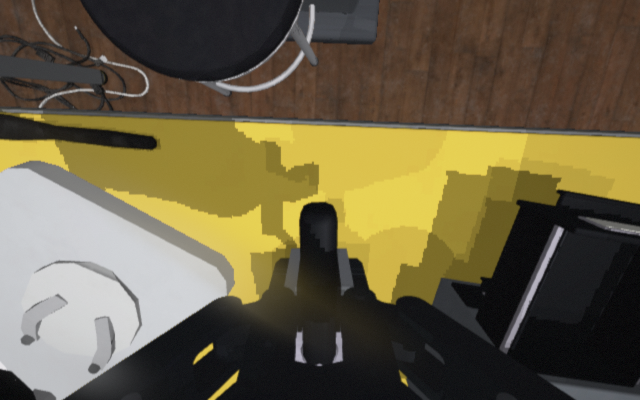

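```bash
python3 - <<'E'
from h import *
p=get_position(); move_l(p+[0,0,.14],.3)
p,q=tool(LIP,inbin(-.005,0,.16),BY,0,0,-1); move_to(p,q)
sleep(.2); print(get_clock(),get_joint_pos().round(2),get_force())
m,E=cam("wrist"); np.save("E2.npy",E)
w=get_image("wrist")[:,:,::-1]; t=get_image("top")[:,:,::-1]
cv2.imwrite("pics/w3.png",w)
o=np.zeros((600,800,3),np.uint8); o[:400,:640]=w
o[400:,:320]=cv2.resize(t[150:230,190:318],(320,200)); 
s=get_image("scene")[:,:,::-1]; o[400:,330:800]=cv2.resize(s[180:280,150:385],(470,200))
cv2.imwrite("pics/c3.png",o)
E
```

```text
8.725 [ 0.59  0.39  1.75 -0.    1.   -0.91] [ 0.13217535 -0.01273518 -0.97477751]
```

View pics/c3.png

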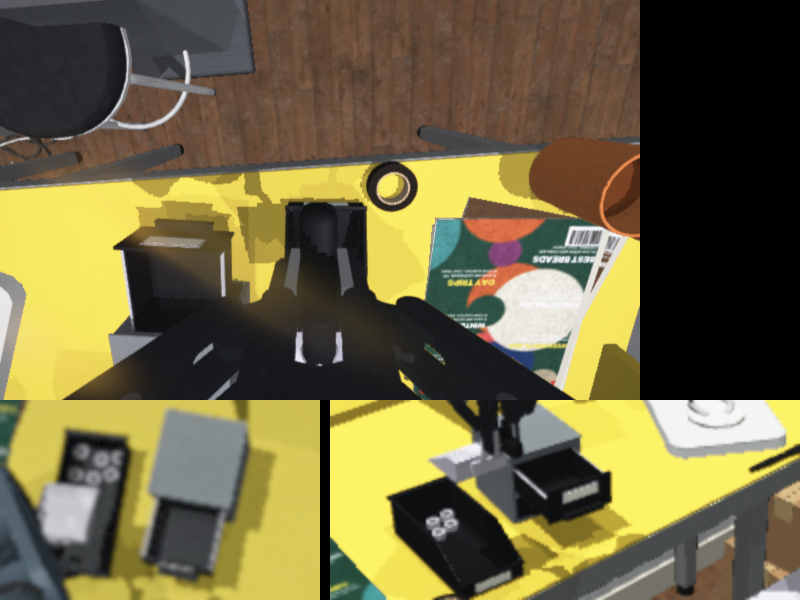

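Wrist view: bin front-wall top corners at (286,203) and (367,205); drawer front-plate top edge from (115,247) to (233,232).

```bash
python3 - <<'E'
from h import *
c=(camera_model("wrist"),np.load("E2.npy"))
for u,v,z in [(286,203,.024),(367,205,.024),(115,247,.097),(233,232,.097)]:
    print(u,v,at_z(c,u,v,z).round(4))
for l in [(-.098,.045,.024),(-.098,-.045,.024)]: print(np.round(proj(c,inbin(*l)),1))
w=cv2.imread("pics/w3.png")
cv2.imwrite("pics/c4.png",cv2.resize(w[180:340,100:400],None,fx=2.6,fy=2.6,interpolation=cv2.INTER_CUBIC))
E
```

```text
286 203 [0.3757 0.3266 0.024 ]
367 205 [0.3847 0.4179 0.024 ]
115 247 [0.3833 0.1742 0.097 ]
233 232 [0.3763 0.2854 0.097 ]
[359.9 207.7]
[280.7 207.9]
```

View pics/c4.png

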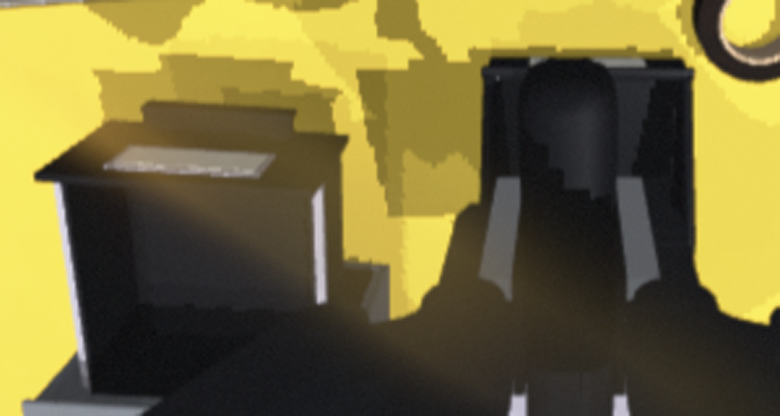

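```bash
python3 - <<'E'
from h import *
t=get_image("top").astype(int); c=cam("top")
w,x,y,z=get_eef_rot(); T=R.from_quat([x,y,z,w]); tcp=get_position()
S=T*R.from_matrix(np.diag([-1.,1,-1])).inv(); o=tcp-.011*T.apply([0,0,1])-S.apply(G)
f=lambda c,p:np.round(proj(c,o+S.apply(p)),1)
print("pred top",[f(c,p).tolist() for p in([.04,.036,0],[.04,-.036,0],[-.036,.036,.028],[-.036,-.036,.028])])
m=(t.min(2)>140); m[:185]=m[:185]; sub=m[170:225,195:245]
n,l,st,ce=cv2.connectedComponentsWithStats(sub.astype(np.uint8)); 
for i in range(1,n):
    if st[i,4]>40: print(st[i]+[195,170,0,0,0],ce[i]+[195,170])
for r in (185,188,191,194,197,200): print(r,t[r,200:236].min(1).tolist())
s=cam("scene")
print("pred scene",[f(s,p).tolist() for p in([.04,.036,0],[.04,-.036,0],[-.036,.036,.028],[-.036,-.036,.028])])
for (u,v,zz) in [(37,237,.057),(155,195,.057),(303,365,.024),(190,430,.024),(481,185,.097),(358,237,.097)]: print("scene",at_z(s,170+u/4,170+v/4,zz).round(4))
i=get_image("scene"); cv2.imwrite("pics/s4.png",i[:,:,::-1])
E
```

```text
pred top [[207.1, 183.0], [228.4, 185.6], [200.8, 203.5], [222.8, 206.1]]
[206 183  23  24 418] [216.22009569 194.23923445]
185 [68, 80, 81, 80, 81, 80, 88, 122, 160, 177, 184, 185, 182, 182, 183, 182, 181, 176, 174, 173, 178, 180, 179, 178, 172, 165, 161, 153, 133, 94, 65, 58, 61, 62, 63, 64]
188 [32, 54, 75, 79, 82, 86, 118, 160, 185, 199, 200, 199, 200, 199, 197, 198, 196, 194, 194, 195, 197, 201, 205, 205, 205, 204, 201, 183, 138, 86, 65, 61, 61, 66, 60, 53]
191 [33, 33, 36, 59, 77, 88, 114, 147, 181, 196, 200, 199, 199, 198, 198, 199, 200, 198, 199, 200, 199, 201, 202, 209, 215, 214, 196, 150, 91, 61, 62, 60, 62, 66, 59, 43]
194 [38, 40, 36, 39, 65, 100, 129, 158, 186, 199, 200, 199, 200, 201, 200, 198, 199, 199, 200, 200, 200, 200, 199, 199, 202, 190, 148, 95, 72, 64, 61, 65, 63, 59, 54, 31]
197 [38, 39, 37, 38, 57, 99, 134, 158, 184, 198, 201, 199, 199, 200, 199, 203, 206, 209, 209, 204, 198, 199, 199, 197, 183, 144, 98, 74, 64, 62, 64, 64, 62, 49, 35, 19]
200 [55, 42, 34, 35, 36, 56, 107, 161, 197, 203, 203, 203, 201, 201, 201, 201, 204, 208, 211, 210, 205, 202, 200, 189, 156, 111, 81, 73, 66, 62, 62, 51, 35, 20, 15, 10]
pred scene [[199.5, 209.0], [224.4, 200.5], [213.3, 211.2], [239.1, 202.2]]
scene [0.5841 0.4056 0.057 ]
scene [0.5775 0.3151 0.057 ]
scene [0.3782 0.3341 0.024 ]
scene [0.3697 0.4266 0.024 ]
scene [0.38   0.1787 0.097 ]
scene [0.3835 0.2809 0.097 ]
```

```bash
sed -i 's/^BIN=.*/BIN=np.array([.482,.362,0]); BY=-4.; CAB=-7.3/' h.py; python3 - <<'E'
from h import *
p,q=tool(LIP,inbin(-.005,0,.05),BY,0,0,-1); move_l(p,.3,q)
p,q=tool(LIP,inbin(-.005,0,.0),BY,0,0,-1); print("hit",move_l(p,.04,q,force_limit=5)); z0=get_position()[2]-p[2]; print("z err",z0,get_position()-p,get_force())
b=get_position()+[0,0,.003]; move_l(b,.05)
ya=R.from_euler("Z",BY,degrees=True).apply([0,1,0]); r=[]
for s in(1,-1):
    h=move_l(b+s*.014*ya,.03,force_limit=4); r.append((get_position()-b)@ya); print(h,r[-1],get_force(),get_torque())
    move_l(b,.05)
print(get_clock())
E
```

```text
hit True
z err 0.0037814416980466864 [-0.00040147 -0.00014703  0.00378144] [-0.7001763  -0.36201443  4.25558167]
True 0.009389247272717796 [ 0.70676439 -1.81246089 -0.17959529] [-0.54425814 -0.10876571 -0.28559401]
True -0.0031524358773462476 [-0.77113094  3.8749492  -0.80354802] [0.78160733 0.18491004 0.20329049]
12.075
```

```bash
sed -i 's/\[.482,.362,0\]/[.4822,.3651,0]/' h.py; python3 - <<'E'
from h import *
p,q=tool(LIP,inbin(.022,0,.0065),BY,0,0,-1); move_l(p,.1,q)
b=get_position(); ya=R.from_euler("Z",BY,degrees=True).apply([0,1,0]); r=[]
for s in(1,-1):
    h=move_l(b+s*.014*ya,.03,force_limit=4); r.append((get_position()-b)@ya); print(h,r[-1])
    move_l(b,.05)
print("c",sum(r)/2,get_clock())
t=get_image("top")[:,:,::-1][140:230,190:318]; cv2.imwrite("pics/t5.png",cv2.resize(t,None,fx=6,fy=6,interpolation=cv2.INTER_CUBIC))
E
```

```text
True 0.005603434302131957
True -0.006801747975947819
c -0.000599156836907931 13.7583
```

```bash
python3 - <<'E'
from h import *
Y=lambda x:-.0006-.02*(x-.022)
yaw=BY-1
p,q=tool(LIP,inbin(.022,Y(.022),.0032),yaw,2,0,-1); print(move_l(p,.05,q,force_limit=8),get_force())
f0=get_force()
p,q=tool(LIP,inbin(.096,Y(.096),.0032),yaw,2,0,-1); h=move_l(p,.07,q,force_limit=25)
e=get_position()-p; print("push",h,e,get_force(),get_torque(),get_width(),get_clock())
t=get_image("top")[:,:,::-1][140:230,190:318]; s=get_image("scene")[:,:,::-1][170:250,160:300]
o=np.zeros((600,800,3),np.uint8); o[:300,:427]=cv2.resize(t,(427,300),interpolation=3); o[120:600,427:][:,:]=0
o[300:,:525]=cv2.resize(s,(525,300),interpolation=3); cv2.imwrite("pics/c5.png",o[:, :540])
E
```

```text
False [-0.41689061  1.22963094  0.89648359]
push False [-0.0017981  -0.00014954  0.00015857] [-9.92583239  0.87254027  8.64803558] [0.31456801 0.94393384 0.0265127 ] 0.014192688721518654 15.2667
```

View pics/c5.png

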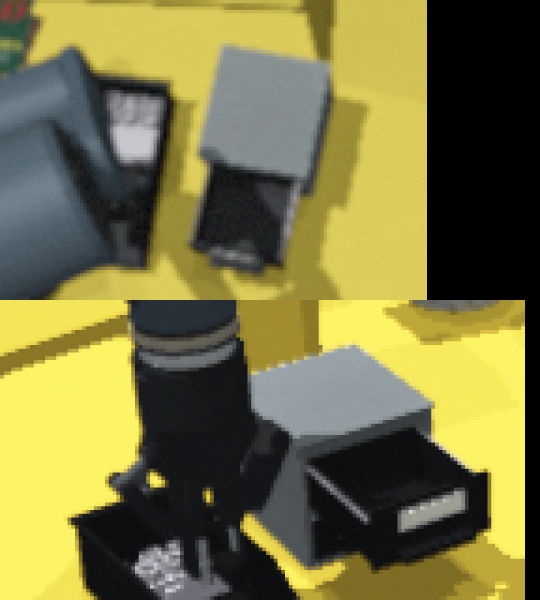

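```bash
python3 - <<'E'
from h import *
Y=lambda x:-.0006-.02*(x-.022)
yaw=BY-1; RB=np.array([-.036,0,0])
p,q=tool(LIP,inbin(.101,Y(.098),.0035),yaw,1,0,-1); print("push2",move_l(p,.05,q,force_limit=14),get_position()-p,get_force())
d=R.from_euler("Z",yaw,degrees=True).apply([1,0,0]); 
lipx=.101+(get_position()-p)@d; print(lipx)
for pi,dx in((-6,-.0785),(-14,-.0795)):
    x=lipx+dx+.0025; p,q=tool(RB,inbin(x,Y(x),.0045),yaw,pi,0,-1); print(move_l(p,.06,q,force_limit=25),get_force())
p=get_position()
move_l(p+[-.003,0,.05],.08); 
p=get_position(); move_l(p+[-.0,0,.13],.2)
sleep(.3); print(get_force(),get_width(),get_clock())
t=get_image("top")[:,:,::-1][140:230,190:318]; s=get_image("scene")[:,:,::-1][110:250,150:300]
o=np.zeros((600,800,3),np.uint8); o[:420,:400]=0; o[:300,:400]=cv2.resize(t,(427,300),interpolation=3)[:,:400]
o[:373,400:]=cv2.resize(s,(400,373),interpolation=3); w=get_image("wrist")[:,:,::-1]; o[350:,:400]=cv2.resize(w,(400,250))
cv2.imwrite("pics/c6.png",o)
E
```

```text
push2 False [-0.00645822 -0.00027578  0.0002123 ] [-18.48024702   3.79551525  15.32473362]
0.0945903924018766
False [ 1.34430942  1.0019961  -3.05739261]
False [-0.53937447  0.59727461 -2.60708804]
[ 0.18372962 -0.96875601 -2.47056541] 0.014161392885513723 18.3417
```

View pics/c6.png

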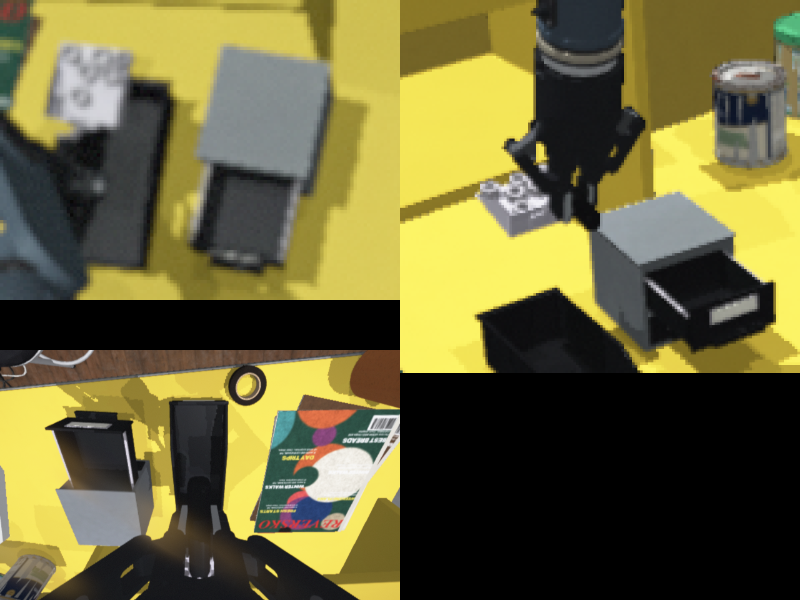

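Seen: all six nuts are in the scoop and the bin is empty (force also +1 N = 6 nuts). I'll carry to the drawer, locate its rims from the wrist image by intensity profile, and check wrist-to-shelf clearance.

```bash
python3 - <<'E'
from h import *
cy=-6.8
p,q=tool(LIP,[.435,.212,.185],cy,-14,0,-1); move_l(p,.2,q); sleep(.2)
print(get_clock(),get_force(),get_joint_pos().round(2))
m,E=cam("wrist"); np.save("E3.npy",E); w=get_image("wrist"); cv2.imwrite("pics/w6.png",w[:,:,::-1])
g=w.min(2).astype(int); c=(m,E)
ex=R.from_euler("Z",cy,degrees=True)
for xo in(-.03,-.015,0): # predicted rim pixels and profiles along the cabinet y at z=.087
    P=np.array([.435,.212,.087])
    ys=np.arange(-.07,.0705,.002); px=np.array([proj(c,P+ex.apply([xo,y,0])) for y in ys])
    print(xo,px[0].round(),px[-1].round()); print([(int(round(y*1000)),int(g[int(round(v)),int(round(u))])) if 0<=u<640 and 0<=v<400 else None for y,(u,v) in zip(ys,px)])
# wrist-centre distance from ik
tz=lambda q:R.from_quat(np.r_[q[1:],q[0]]).apply([0,0,1])
C=np.array([.45,.2,.40]);best=[]
for L in np.arange(.1,.4,.01):
    js=[]
    for al in(0,20,40):
        _,q=tool(G,[0,0,0],cy,al,0,-1); js.append(ik(C+L*tz(q),q))
    if all(j is not None for j in js): best.append((np.ptp(np.array(js)[:,:3],axis=0).sum(),L))
print(sorted(best)[:3])
E
```

```text
19.825 [ 0.16551185 -0.2962649  -3.62937122] [ 0.46  0.19  2.16 -0.24  0.59 -0.81]
-0.03 [251. 260.] [387. 260.]
[(-70, 71), (-68, 68), (-66, 69), (-64, 69), (-62, 68), (-60, 67), (-58, 68), (-56, 67), (-54, 65), (-52, 66), (-50, 67), (-48, 80), (-46, 142), (-44, 78), (-42, 34), (-40, 36), (-38, 35), (-36, 34), (-34, 32), (-32, 47), (-30, 94), (-28, 95), (-26, 96), (-24, 94), (-22, 93), (-20, 83), (-18, 19), (-16, 21), (-14, 25), (-12, 23), (-10, 22), (-8, 22), (-6, 22), (-4, 23), (-2, 20), (0, 20), (2, 23), (4, 21), (6, 20), (8, 19), (10, 20), (12, 16), (14, 19), (16, 16), (18, 19), (20, 81), (22, 89), (24, 89), (26, 91), (28, 90), (30, 84), (32, 25), (34, 24), (36, 25), (38, 24), (40, 25), (42, 18), (44, 17), (46, 29), (48, 136), (50, 186), (52, 164), (54, 102), (56, 103), (58, 103), (60, 103), (62, 103), (64, 103), (66, 71), (68, 65), (70, 64)]
-0.015 [253. 271.] [385. 271.]
[(-70, 72), (-68, 68), (-66, 68), (-64, 69), (-62, 68), (-60, 69), (-58, 66), (-56, 66), (-54, 67), (-52, 67), (-50, 63), (-48, 47), (-46, 43), (-44, 40), (-42, 39), (-40, 39), (-38, 37), (-36, 38), (-34, 89),
[... 809 characters left out ...]
, 90), (-24, 50), (-22, 33), (-20, 32), (-18, 32), (-16, 28), (-14, 28), (-12, 27), (-10, 31), (-8, 33), (-6, 32), (-4, 32), (-2, 32), (0, 30), (2, 29), (4, 27), (6, 28), (8, 23), (10, 23), (12, 25), (14, 26), (16, 23), (18, 24), (20, 25), (22, 30), (24, 88), (26, 89), (28, 91), (30, 91), (32, 90), (34, 89), (36, 82), (38, 26), (40, 25), (42, 27), (44, 25), (46, 22), (48, 27), (50, 27), (52, 66), (54, 92), (56, 102), (58, 102), (60, 103), (62, 102), (64, 102), (66, 103), (68, 69), (70, 65)]
[(np.float64(0.003294602199814367), np.float64(0.2899999999999999)), (np.float64(0.022054952649889437), np.float64(0.2799999999999999)), (np.float64(0.02862025983292593), np.float64(0.29999999999999993))]
```

```bash
cat > pour.py <<'E'
from h import *
L=[.4376,.219]; yw=-65
seq=[(.185,-12),(.11,-12),(.10,10),(.088,30),(.08,42),(.08,52)]
E
python3 - <<'E'
from pour import *
for z,pi in seq:
    p,q=tool(LIP,L+[z],yw,pi,0,-1); j=ik(p,q); T=R.from_quat(np.r_[q[1:],q[0]]); print(z,pi,None if j is None else np.round(j,2),"wc",(p-.29*T.apply([0,0,1])).round(3))
z,pi=seq[0]; p,q=tool(LIP,L+[z],yw,pi,0,-1); move_l(p,.15,q); print(get_clock(),get_joint_pos().round(2),get_force())
E
```

```text
0.185 -12 [ 0.63  0.44  1.69 -0.24  1.06  0.32] wc [0.354 0.399 0.502]
0.11 -12 [ 0.63  0.55  1.76 -0.27  0.89  0.37] wc [0.354 0.399 0.427]
0.1 10 [ 0.37  0.45  1.82  0.22  0.9  -0.21] wc [0.41  0.278 0.468]
0.088 30 [ 0.11  0.46  1.84  0.56  1.1  -0.65] wc [0.465 0.16  0.456]
0.08 42 [-0.04  0.53  1.83  0.68  1.26 -0.85] wc [0.497 0.092 0.426]
0.08 52 [-0.14  0.59  1.8   0.74  1.41 -0.96] wc [0.521 0.04  0.397]
21.25 [ 0.63  0.44  1.69 -0.24  1.06  0.32] [ 0.43004992 -0.06050538 -2.74021132]
```

```bash
python3 - <<'E'
from pour import *
for z,pi in seq[1:]:
    p,q=tool(LIP,L+[z],yw,pi,0,-1); h=move_l(p,.12,q,force_limit=12); print(z,pi,h,get_force().round(2),get_clock())
    if h: break
sleep(.7); print(get_force())
t=get_image("top")[:,:,::-1][140:230,210:338]; w=get_image("wrist")[:,:,::-1]; s=get_image("scene")[:,:,::-1]
o=np.zeros((600,800,3),np.uint8); o[:300,:427]=cv2.resize(t,(427,300),interpolation=3); o[320:570,:400]=cv2.resize(w,(400,250)); o[:400,430:]=cv2.resize(s[150:300,180:319],(370,400),interpolation=3)
cv2.imwrite("pics/c7.png",o)
E
```

```text
0.11 -12 False [-0.27 -0.18  0.32] 22.025
0.1 10 False [-0.18  0.24 -2.29] 22.65
0.088 30 False [ 1.05  1.04 -1.31] 23.2167
0.08 42 False [-1.5   0.24 -1.14] 23.5917
0.08 52 False [ 0.24  0.22 -1.47] 23.95
[ 0.12103813 -0.11045339 -1.57543159]
```

```bash
python3 - <<'E'
from pour import *
p=get_position(); move_l(p+[0,0,.02],.1)
for z,pi in((.13,45),(.16,10),(.20,0)):
    p,q=tool(LIP,[L[0],L[1],z],yw,pi,0,-1); move_l(p,.2,q)
p,q=tool(LIP,[.38,.05,.22],0,0,0,-1)  # toward robot-right, for a clear view
print(ik(p,q) is not None)
p,q=tool(LIP,[.52,.045,.20],0,0,0,-1); move_to(p,q); sleep(.2)
print(get_force(),get_joint_pos().round(2),get_clock())
t=get_image("top")[:,:,::-1]; w=get_image("wrist")[:,:,::-1]; s=get_image("scene")[:,:,::-1]
o=np.zeros((600,800,3),np.uint8); o[:300,:427]=cv2.resize(t[140:230,210:338],(427,300),interpolation=3); o[320:570,:400]=cv2.resize(w,(400,250)); o[:480,430:]=cv2.resize(s[150:318,190:319],(370,480),interpolation=3)
cv2.imwrite("pics/c8.png",o)
E
```

```text
True
[-0.19501235  0.44241713 -1.20625724] [-0.17  0.18  1.94  0.    1.02 -1.74] 28.3833
```

View pics/c8.png

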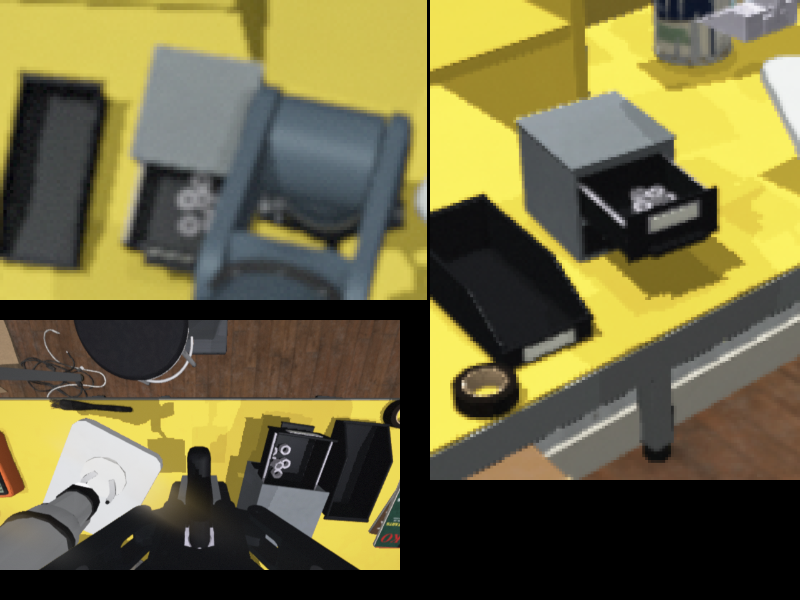

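The nuts lie in the drawer, the scoop is empty, and nothing is spilled. I'll lay the scoop at its old spot and then push the drawer.

```bash
python3 - <<'E'
from h import *
p,q=tool(G,[.407,.038,.10],2.2,0,0,-1); move_l(p,.2,q)
p,q=tool(G,[.407,.038,.069],2.2,0,0,-1); print("land",move_l(p,.04,q,force_limit=4),get_position()-p,get_force())
move_gripper(.03); move_gripper(.05); p=get_position(); move_l(p+[0,0,.06],.15); move_l(p+[0,0,.14],.3)
move_gripper(0,60)
e=R.from_euler("Z",-6.8,degrees=True).apply([1,0,0]); D=np.array([.388,.219,0])
_,q=tool(G,[0,0,0],-6.8,0,0,-1)
a=D-.045*e; print(ik(a+[0,0,.2],q),ik(a+[0,0,.076],q),get_clock())
move_to(a+[0,0,.2],q); print(move_l(a+[0,0,.076],.15,force_limit=8))
h=move_l(D+.03*e+[0,0,.076],.08,force_limit=15); print(h,(get_position()-D)@e,get_force(),get_clock())
E
```

```text
land True [-5.45666449e-04  4.18071321e-06  3.54104418e-03] [-1.19762193 -0.25933047  8.65225735]
[ 3.04693864e-01  3.08118490e-01  1.99069488e+00 -4.44089210e-16
  8.42779285e-01 -1.14742007e+00] [ 3.04693864e-01  5.79671625e-01  2.09925562e+00 -4.44089210e-16
  4.62665404e-01 -1.14742007e+00] 32.3417
False
False 0.029862892473438988 [-0.77143462  0.03706143 -0.51428342] 35.2167
```

```bash
python3 - <<'E'
from h import *
e=R.from_euler("Z",-6.8,degrees=True).apply([1,0,0]); D=np.array([.388,.219,0])
h=move_l(D+.10*e+[0,0,.076],.05,force_limit=12); print(h,(get_position()-D)@e,get_force(),get_clock())
sleep(.3); print((get_position()-D)@e,get_force())
p=get_position(); move_l(p-.06*e,.15); move_l(get_position()+[0,0,.12],.2)
a=D-.045*e; _,q=tool(G,[0,0,0],-6.8,0,0,-1); move_to([.36,.30,.35],q); sleep(.2); print(get_clock())
t=get_image("top")[:,:,::-1]; s=get_image("scene")[:,:,::-1]
cv2.imwrite("pics/t9.png",t);cv2.imwrite("pics/s9.png",s)
c=cam("scene")
# drawer front label: bright low-saturation pixels near the cabinet front (scene)
g=s[180:250,215:300]; m=(g.min(2)>140)
n,l,st,ce=cv2.connectedComponentsWithStats(m.astype(np.uint8))
for i in range(1,n):
    if st[i,4]>25: print("blob",st[i],at_z(c,ce[i][0]+215,ce[i][1]+180,.08).round(3))
t0=cv2.imread("pics/scene0.png"); d=cv2.absdiff(t0,s).max(2); print("diff tape/bin front",d[275:300,195:225].mean())
E
```

```text
True 0.08092082570816198 [-0.23420556  0.86733635  1.89479028] 36.2167
0.07908265492169096 [-0.43415761 -0.47368777  0.16544527]
38.775
blob [  5   2  54  26 641] [0.593 0.173 0.08 ]
blob [67 26 18 10 90] [0.42  0.133 0.08 ]
diff tape/bin front 4.164
```

```bash
python3 - <<'E'
from h import *
e=R.from_euler("Z",-6.8,degrees=True).apply([1,0,0]); D=np.array([.388,.219,0]); _,q=tool(G,[0,0,0],-6.8,0,0,-1)
move_to(D+.02*e+[0,0,.196],q); print(move_l(D+.02*e+[0,0,.076],.2,force_limit=8))
move_l(D+.07*e+[0,0,.076],.12,force_limit=10)
h=move_l(D+.10*e+[0,0,.076],.025,force_limit=15); print(h,(get_position()-D)@e,get_force())
move_l(get_position()-.05*e,.08); move_l(get_position()+[0,0,.13],.25); move_to([.36,.30,.35],q); sleep(.3); print(get_clock())
t=get_image("top")[:,:,::-1]; cv2.imwrite("pics/t10.png",t); t0=cv2.imread("pics/top0.png"); c=cam("top")
for n,im in(("0",t0),("now",t)):
    g=im[175:232,298:330]; m=((g.min(2)>120)).astype(np.uint8); k,l,st,ce=cv2.connectedComponentsWithStats(m); i=1+np.argmax(st[1:,4]); print(n,"pan",st[i],at_z(c,ce[i][0]+298,ce[i][1]+175,.01).round(4))
    g=im[195:235,306:320].max(2); ii=np.argwhere(g<80); print("handle rows",195+ii[:,0].min(),195+ii[:,0].max(),306+ii[:,1].mean())
E
```

```text
False
True 0.08068984677933164 [-1.56944626 -0.33430981  2.71524913]
44.15
0 pan [  6   8  20  22 413] [0.499  0.0404 0.01  ]
handle rows 205 224 312.6363636363636
now pan [  6   8  20  22 416] [0.4983 0.0403 0.01  ]
handle rows 205 224 312.7368421052632
```

```bash
python3 -c "
from station import *
print(get_clock(),job_done())"
```

```text
the job is handed in; nothing more can be done
44.2 None
```

The job is handed in at 44.2 s: all six nuts, as far as the pictures show, were scooped and tipped into the drawer with none spilled, the scoop lies back at its original spot, and the drawer is pushed to its stop (same stop on a second push).

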